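# Take the left-hand cap off a test-gas cylinder

## Task

The gas warners are due for their check: unscrew the brass cap from the outlet of the flammable test-gas cylinder lying in its cradle, lift it off, and stand it open end down inside the empty steel dish. It has a left-hand thread, so it undoes clockwise, seen from above: feel that it is coming, never force it the wrong way or pull before it is clear of its thread, set it down gently, and leave everything else where it is.

Things in the scene. Friction and masses are not known exactly. Their poses are not given: they have to be found in the camera images.
- cap: Brass screw cap on the cylinder's outlet: round, fluted, 42 mm in diameter, 36 mm high, 0.18 to 0.28 kg, flat closed top, six dark notches round the upper rim (left-hand mark). Origin at the centre of its open lower end, z up its axis. Screwed down, its foot is 100 mm above the table; it has about 1 mm of side play and 5 degrees of turning play.
- outlet (a point): The outlet's axis at the foot of the screwed-down cap. Left-hand thread: clockwise from above undoes the cap, against a drag of about 0.1 N m, and it climbs 0.5 mm per radian; anticlockwise is a hard stop. It comes clear only after more than a quarter of a turn, how much more differs each time and must be felt; before that a pull meets the thread after 1.5 mm. Over 60 N between cap and cylinder, summed over all contacts, is forcing it.
- cylinder: Fixed aluminium gas cylinder, 80 mm in diameter, lying in a black cradle, its top 98 mm above the table. Origin on the table straight under the outlet's axis; +y runs along the cylinder (66 to 343 mm), -y to the valve's black handwheel (ends at 41 mm, top at 87 mm height). The upright threaded outlet inside the cap is 31 mm across at its foot and 31 mm tall.
- dish: The empty, fixed stainless dish, 182 x 126 mm over its rim, long side along its x, 23 mm high, inside 164 x 114 mm, dull dark floor 3 mm thick. Origin at the centre of its underside.
- dish_floor (a point): Centre of the dish's inner floor, 3 mm above the table, axes as the dish.
- saline: Bystander: clear bottle of saline, 72 mm in diameter, 190 mm high, upright. Origin at the centre of its foot.
- bandage: Bystander: beige bandage roll standing on end, 62 mm in diameter, 80 mm high. Origin at the centre of its foot.
- warner_a: Bystander: black gas warner, 88 x 56 x 26 mm, lying flat, long side along x. Origin at the centre of its underside.
- warner_b: Bystander: a second gas warner like warner_a.
- regulator: Bystander: brass pressure regulator lying ready, about 120 x 95 x 58 mm with its gauge. Origin at the centre of its round body's underside.
- torch: Bystander: aluminium pen torch, 125 mm long along x, 17 mm thick. Origin at its centre, underneath.
- spanner: Bystander: steel open-ended spanner, 170 mm long along x, lying flat. Origin near its middle.
Mind the look-alikes: they are no part of the job. Several things have the shape of the cap; the one meant has the colours described above. There is more than one size of the dish; the one meant has the size given above.

How it is judged (in metres and radians):
On the way:
1. the cap is unscrewed and lifted clear of the outlet (z of cap in the frame of cylinder above 0.135 m), for 0.1 s.
At the end, for the whole second after the job is handed in: The cap stands in the dish, open end down (within about 8 degrees of upright) with its foot on the dish floor and its whole width inside the walls, at rest and let go (x of cap in the frame of dish_floor between -0.062 and 0.062 m and y of cap in the frame of dish_floor between -0.038 and 0.038 m and z of cap in the frame of dish_floor below 0.004 m and angle between cap's own z axis and vertical below 0.15 rad and linear speed of cap below 0.02 m/s and contact force between cap and the fingers below 0.1 N); the robot touches nothing.
It fails at once if the cap is forced: more than 60 N between cap and cylinder (contact force between cap and cylinder above 60 N).
It fails at once if the cap is dropped or pressed into the dish: more than 35 N (contact force between cap and dish above 35 N).
It fails at once if another thing on the table is moved more than 3 cm (distance of any of saline, bandage, warner_a, warner_b, regulator, torch, spanner from where it was at the start of the episode above 0.03 m).
It also fails if it takes over 64 s, if anything falls off the work surface, if the arm or the gripper's body presses on something with over 40 N, if the wrist force passes 120 N, or if a joint passes its speed limit or range.

## Robot

A 6-joint arm with a two-finger parallel gripper is mounted at the origin on the work surface. World frame = base frame: x ahead of the robot, y to its left, z up, the work surface at z = 0. Lengths are in m, angles in degrees, forces in N, time in s.
With the tool pointing down it reaches from about 0.275 to 0.975 m from the base axis. Payload 8.4 kg.
Tool frame: the origin (TCP) lies midway between the tips of the shut fingers; the grasp point (between the pads) lies 19 mm behind it; z points along the fingers, y is the direction in which the jaws open and shut (so a half turn about z gives the same grasp; the last joint's range is limited). The gripper opens to 92 mm and grips with 3 to 60 N. Pads are 20 mm wide; open, the fingers measure 128 mm over their backs; the gripper's body (75 mm by 189 mm) begins 69 mm behind the grasp point.
Start: joints at [75.264, 20.225, 93.587, -0, 66.188, -0.138], TCP at [0.158, 0.605, 0.215] pointing down, gripper open.
Joint ranges: [-150.9, 150.9], [-52.94, 120.26], [3.33, 152.33], [-74.26, 254.26], [0, 154.13], [-172.89, 172.89]. Speed limits (degrees/s): [127.2, 127.2, 159.86, 180, 180, 180].

## Interface

Orientations are given as [roll, pitch, yaw] about the fixed x, y, z axes, in that order (R = Rz(yaw) Ry(pitch) Rx(roll)).
In Python, from station import env, solve_ik, status, optics gives the robot as it stands. Calls block until the motion is done:
- env.movep(position, orientation): joint-space move of the TCP to a pose.
- env.move_straight(position, orientation=None, feed=0.15, force_limit=None): straight line of the TCP; orientation=None keeps the orientation; feed is the mean speed in m/s. With force_limit (N) it stops when the force on the tool has changed by that much, and returns True; else False.
- env.move_j(angles): joint-space move.
- env.grip(opening): opening from 0.0 (shut) to 1.0 (fully open); the grip force is fixed at half the most; returns when the fingers have stopped.
- env.sleep(seconds).
- solve_ik(position, orientation): joint angles nearest the present ones, or None.
- status.observe(): the state.
- optics.capture(name): name is "scene" or "top"; returns a dict with "image" (400x640x3 uint8, red, green, blue), "fx", "fy", "cx", "cy" (pixels), "position" and "rotation" of the camera in the world. Camera axes: x right, y down, z forward; pixel columns grow to the right and rows downward; lengths in m; the calibration is good to about 2 mm. A picture is of the moment at which its call begins. There is no depth.
A pose or a line that the arm cannot do raises env.PlanningError and nothing moves.
- env.close_job(): hands the job in, once; it reports no verdict.
The state is a dict: "time_s": time; "qpos": joint angles; "joint_velocities": joint speeds; "joint_torque": joint torques, N m; "eef_pos": TCP position; "eef_rot": TCP orientation; "contact_force": force on the tool from outside, world axes, zero at the start; "moment": the same for the moment, N m; "gripper_width": opening from 0.0 (shut) to 1.0 (fully open).
Only numpy, scipy, OpenCV 4.12 (cv2) and the standard library are available. Lean on these libraries where they do the work, as an engineer would, in place of code of your own. Each camera call takes 0.05 s, during which the arm holds its last target. There are 200 camera calls.

## Working session

There is one attempt and no reset: what is moved stays moved. The work goes in short steps, each a Python script; the robot and the scene stay as the last script left them, time stands still between calls to the robot, and variables do not carry over. Pictures are saved under pics/ and viewed, on a budget of 10 in all, crops included, one or two more only if the job needs it, and the job is handed in when it is done.

```bash
mkdir -p pics
cat > h.py <<'E'
import numpy as np,cv2
from station import env,solve_ik,status,optics
def snap(n,name):
    d=optics.capture(n); cv2.imwrite('pics/'+name,d['image'][:,:,::-1]); return d
def px2w(d,u,v,z):
    r=np.array(d['rotation'])@np.array([(u-d['cx'])/d['fx'],(v-d['cy'])/d['fy'],1]); p=np.array(d['position'])
    return p+r*(z-p[2])/r[2]
def w2px(d,p):
    c=np.array(d['rotation']).T@(np.array(p)-np.array(d['position'])); return d['fx']*c[0]/c[2]+d['cx'],d['fy']*c[1]/c[2]+d['cy']
E
python3 - <<'E'
from h import *
for n in('scene','top'):
    d=snap(n,n+'0.png'); print({k:np.round(v,4).tolist() for k,v in d.items() if k!='image'})
s=status.observe();print(s)
E
```

```text
{'fx': 462.235, 'fy': 462.235, 'cx': 318.8565, 'cy': 199.5137, 'position': [1.3451, 0.2077, 0.8001], 'rotation': [-129.6949, -0.5556, 114.558]}
{'fx': 405.0064, 'fy': 405.0064, 'cx': 325.7711, 'cy': 193.7076, 'position': [0.3817, -0.1423, 1.0082], 'rotation': [-169.0758, 0.3102, -91.6495]}
{'time_s': 0.1, 'qpos': array([ 7.52642021e+01,  2.02569108e+01,  9.36247635e+01,  7.32197093e-04,
        6.61882792e+01, -1.35915653e-01]), 'joint_velocities': array([-0.14299764,  0.01265857, -0.14389013, -0.05931197, -0.12731563,
        0.01625695]), 'joint_torque': array([ 2.51772535e-04, -5.94900405e+01, -3.34926188e+01,  6.97642844e-02,
        1.82784512e-02, -2.42548339e-05]), 'eef_pos': array([0.15740738, 0.6043912 , 0.21395668]), 'eef_rot': array([-1.79930048e+02, -8.35448876e-04,  1.65399821e+02]), 'contact_force': array([ 0.17654576,  0.66265284, -0.16428329]), 'moment': array([ 0.04384441, -0.02306253,  0.0173042 ]), 'gripper_width': 1.0009545235237105}
```

View pics/top0.png

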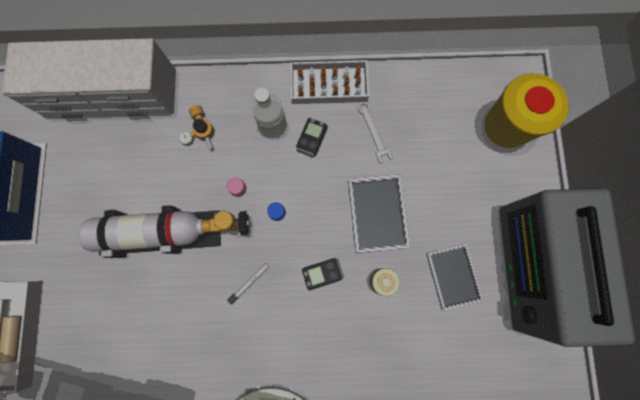

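View pics/scene0.png

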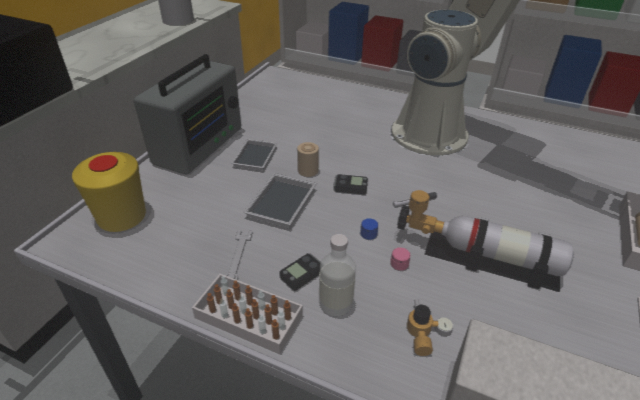

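The top view shows the cap at about (223,220) on the cylinder, whose axis runs left to (90,235). The large dish is at about (378,214) and a smaller look-alike at (454,276). The scene view shows the cap at (418,203). Next I'll enlarge both views.

```bash
cat >> h.py <<'E'
from scipy.spatial.transform import Rotation as Ro
_c=optics.capture
def cap(n):
    d=_c(n); d['rotation']=Ro.from_euler('xyz',d['rotation'],degrees=True).as_matrix(); return d
def crop(d,x,y,w,h,k,name):
    cv2.imwrite('pics/'+name,cv2.resize(d['image'][y:y+h,x:x+w,::-1],None,fx=k,fy=k,interpolation=cv2.INTER_CUBIC))
E
python3 - <<'E'
from h import *
t=cap('top'); s=cap('scene')
a=cv2.resize(t['image'][190:260,180:260],None,fx=5,fy=5,interpolation=cv2.INTER_CUBIC)
b=cv2.resize(s['image'][175:245,385:465],None,fx=5,fy=5,interpolation=cv2.INTER_CUBIC)
cv2.imwrite('pics/c1.png',np.hstack([a,b])[:,:,::-1])
crop(t,340,165,150,150,4,'c2.png')
for n,u,v,z in[('cap',223,220,.136),('cyl',90,235,.06),('dish',378,214,.02),('small',454,276,.02),('blue',276,211,.03),('pink',235,187,.03),('hand',245,223,.06),('saline',263,95,.19)]: print(n,px2w(t,u,v,z).round(3))
E
```

```text
cap [0.499 0.082 0.136]
cyl [0.483 0.413 0.06 ]
dish [ 0.518 -0.269  0.02 ]
small [ 0.363 -0.443  0.02 ]
blue [ 0.531 -0.02   0.03 ]
pink [0.594 0.081 0.03 ]
hand [0.5  0.05 0.06]
saline [ 0.761 -0.013  0.19 ]
```

View pics/c1.png

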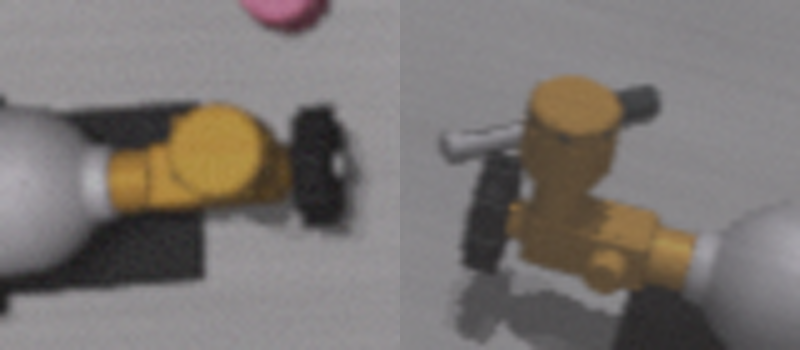

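View pics/c2.png

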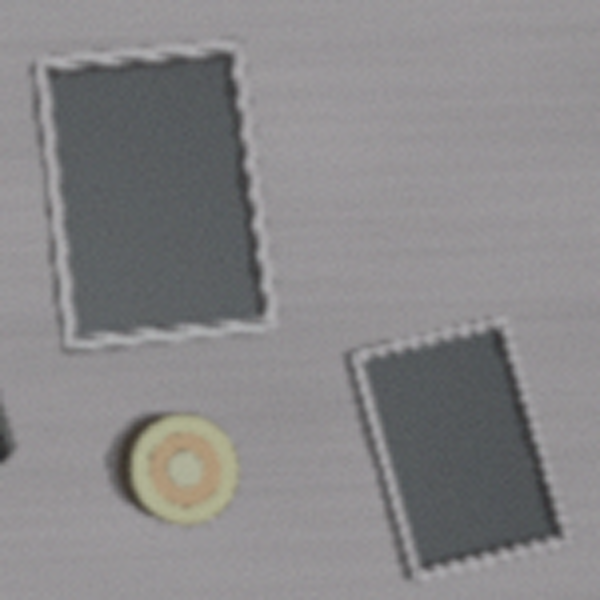

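In crop c1 the cap's top face is centred at about (223,219.7) in top and (420,195.9) in scene. In c2 the big dish's rim corners are at crop (36,60), (240,45), (272,325) and (68,348).

Run:
```python
from h import *
t=cap('top'); s=cap('scene')
f=lambda x,o,k:(x+.5)/k-.5+o
print('cap top',px2w(t,f(217,180,5),f(150,190,5),.136),'scene',px2w(s,f(176,385,5),f(106,175,5),.136))
C=[px2w(t,f(x,340,4),f(y,165,4),.023)[:2] for x,y in[(36,60),(240,45),(272,325),(68,348)]]
C=np.array(C);print(C.round(4),C.mean(0),[np.linalg.norm(C[i]-C[i-1]).round(3) for i in range(4)])
v=C[3]-C[0]+C[2]-C[1];print(np.degrees(np.arctan2(v[1],v[0])))
c=px2w(t,223,219.7,.136)
for yaw in range(-180,181,30):
    q=solve_ik([c[0],c[1],.20],[180,0,yaw]); print(yaw,None if q is None else np.round(q,1))
print(t['image'][219,223],)
```

```text
cap top [0.49957008 0.08210831 0.136     ] scene [0.50450947 0.08369752 0.136     ]
[[ 0.606  -0.2004]
 [ 0.6117 -0.328 ]
 [ 0.4378 -0.3363]
 [ 0.4276 -0.2127]] [ 0.52077906 -0.26935356] [np.float64(0.179), np.float64(0.128), np.float64(0.174), np.float64(0.124)]
-176.6629280775669
-180 [  9.2  10.5 108.8   0.   60.7 -80.8]
-150 [   9.2   10.5  108.8    0.    60.7 -110.8]
-120 [   9.2   10.5  108.8    0.    60.7 -140.8]
-90 [   9.2   10.5  108.8   -0.    60.7 -170.8]
-60 [  9.2  10.5 108.8  -0.   60.7 159.2]
-30 [  9.2  10.5 108.8  -0.   60.7 129.2]
0 [  9.2  10.5 108.8  -0.   60.7  99.2]
30 [  9.2  10.5 108.8  -0.   60.7  69.2]
60 [  9.2  10.5 108.8  -0.   60.7  39.2]
90 [  9.2  10.5 108.8  -0.   60.7   9.2]
120 [  9.2  10.5 108.8   0.   60.7 -20.8]
150 [  9.2  10.5 108.8   0.   60.7 -50.8]
180 [  9.2  10.5 108.8   0.   60.7 -80.8]
[173 134  65]
```

```bash
cat > touch.py <<'E'
from h import *
def st(): 
    s=status.observe(); return s['contact_force'].round(1),s['moment'].round(2),round(s['time_s'],1),s['eef_pos'].round(4),round(s['gripper_width'],3)
def touch(c,yaw,z):
    a=np.array(Ro.from_euler('xyz',[180,0,yaw],degrees=True).as_matrix()[:,1]); h=[]
    for sg in(1,-1):
        p=np.array([c[0],c[1],z])+sg*a*.011
        hit=env.move_straight(p,[180,0,yaw],feed=.012,force_limit=4)
        e=status.observe(); h.append((e['eef_pos']-np.array([c[0],c[1],z]))@a); print(hit,h[-1].round(4),st())
        env.move_straight([c[0],c[1],z],[180,0,yaw],feed=.03)
    return np.array(c)+a[:2]*(h[0]+h[1])/2
E
python3 - <<'E'
from touch import *
c=np.array([.502,.083])
env.movep([*c,.2],[180,0,174]); print(st()); env.grip(.6); print(st())
print(env.move_straight([*c,.107],[180,0,174],feed=.06,force_limit=8),st())
c=touch(c,174,.107); print(c)
env.movep([*c,.107],[180,0,-96]); print(st())
c=touch(c,-96,.107); print(c,st())
E
```

```text
(array([ 0.9,  0.6, -1. ]), array([-0.03,  0.01,  0.  ]), 2.5, array([0.5021, 0.0836, 0.2   ]), 1.001)
(array([-0. , -0.6, -0.1]), array([ 0.  , -0.08, -0.03]), 3.2, array([0.502, 0.083, 0.2  ]), 0.597)
False (array([ 0.1,  0.5, -0.1]), array([ 0.04,  0.02, -0.  ]), 4.9, array([0.5022, 0.083 , 0.1073]), 0.601)
True 0.0068 (array([ 0.6, -1.9,  0.8]), array([-0.32, -0.09,  0.01]), 5.6, array([0.5025, 0.0898, 0.1068]), 0.603)
True -0.0085 (array([0.6, 1.8, 1.1]), array([ 0.39, -0.08,  0.  ]), 6.7, array([0.5011, 0.0746, 0.1069]), 0.6)
[0.50191238 0.08216637]
(array([ 0.9, -0.8, -0.6]), array([0.08, 0.09, 0.  ]), 8.5, array([0.5019, 0.0821, 0.107 ]), 0.601)
False 0.0107 (array([2.2, 0.1, 0.1]), array([ 0.12, -0.21, -0.01]), 9.6, array([0.4913, 0.0834, 0.1071]), 0.598)
True -0.0036 (array([ 0.1,  0.5, -0.1]), array([ 0.07,  0.03, -0.05]), 10.6, array([0.5055, 0.0816, 0.1066]), 0.6)
[0.49839476 0.08253608] (array([ 0.4, -0.6,  0.7]), array([ 0.1 ,  0.06, -0.02]), 10.8, array([0.5016, 0.0822, 0.1069]), 0.603)
```

Run:
```python
from touch import *
c=np.array([.498,.0825]); z=.106
env.move_straight([*c,z],[180,0,-96],feed=.03); print(st())
env.grip(0.); print(st()); env.sleep(.3); print(st())
env.movep([*c,z],[180,0,-106]); print(st()); 
env.movep([*c,z+.0002],[180,0,-126]); print(st(),status.observe()['qpos'][5])
```

```text
(array([-0.1, -0. , -0.1]), array([0.09, 0.08, 0.01]), 11.1, array([0.4977, 0.0825, 0.1059]), 0.599)
(array([0.2, 0.9, 0.3]), array([0.16, 0.01, 0.01]), 11.5, array([0.4982, 0.0825, 0.1061]), 0.453)
(array([ 1.8, -0.1,  0.1]), array([ 0.13, -0.03,  0.  ]), 11.8, array([0.4982, 0.0825, 0.106 ]), 0.451)
(array([1.8, 1.2, 0.6]), array([ 0.14, -0.1 ,  0.  ]), 12.1, array([0.4981, 0.0825, 0.106 ]), 0.454)
(array([ 1.4, -0.3, -0.3]), array([ 0.1 , -0.21,  0.05]), 12.5, array([0.498 , 0.0825, 0.1061]), 0.452) -135.12858688486395
```

Run:
```python
from touch import *
c=np.array([.498,.0825])
for k in range(1,14):
    y=-126-15*k; z=.106+.0005*np.radians(max(0,-101-y))
    env.movep([*c,z],[180,0,y]); m=[];f=[]
    for _ in range(4): env.sleep(.03); s=status.observe(); m.append(s['moment'][2]); f.append(s['contact_force'])
    print(y,np.mean(m).round(3),np.mean(f,0).round(1),round(s['qpos'][5]),round(s['time_s'],1),round(s['gripper_width'],3))
    if np.linalg.norm(np.mean(f,0))>20: break
    if -101-y>105 and abs(np.mean(m))<.04: break
```

```text
-141 0.034 [ 1.1  0.3 -1.6] -120 13.0 0.453
-156 0.049 [ 1.6 -0.4 -1.8] -105 13.5 0.458
-171 0.019 [ 1.6 -0.3 -1.5] -90 14.0 0.455
-186 0.02 [ 1.3  0.  -2.1] -75 14.5 0.452
-201 0.046 [ 1.7  0.1 -2. ] -60 15.0 0.452
-216 0.052 [ 1.4  0.4 -1.9] -45 15.4 0.452
-231 0.04 [ 1.  -0.4 -1.5] -30 15.9 0.45
-246 0.04 [ 0.9  0.  -1.5] -15 16.4 0.453
-261 0.046 [ 0.7  0.2 -1.7] 0 16.9 0.456
-276 0.001 [ 1.1  0.3 -2. ] 15 17.4 0.454
```

Run:
```python
from touch import *
c=np.array([.498,.0825])
for y in(-291,-306,-321):
    z=.106+.0005*np.radians(-101-y)
    env.movep([*c,z],[180,0,y]); m=[]
    for _ in range(6): env.sleep(.03); s=status.observe(); m.append(s['moment'][2])
    print(y,np.mean(m).round(3),st())
hit=env.move_straight([*c,z+.006],[180,0,y],feed=.006,force_limit=7)
print('pull hit',hit,z,st())
```

```text
-291 0.022 (array([ 1.1,  0.2, -2.3]), array([-0.  , -0.02, -0.  ]), 18.0, array([0.4979, 0.0825, 0.1076]), 0.456)
-306 0.025 (array([ 0.7,  0.7, -1.6]), array([-0.04, -0.01,  0.04]), 18.5, array([0.4979, 0.0825, 0.1078]), 0.452)
-321 0.037 (array([ 0.3,  1. , -1.4]), array([0.03, 0.  , 0.08]), 19.1, array([0.498 , 0.0825, 0.1079]), 0.456)
pull hit False 0.10791986217719376 (array([ 0.2, -0.5, -4.7]), array([-0.22,  0.12, -0.02]), 20.2, array([0.4979, 0.0825, 0.1139]), 0.453)
```

Run:
```python
from touch import *
env.sleep(.3); f=[]
for _ in range(6): env.sleep(.03); f.append(status.observe()['contact_force'])
print(np.mean(f,0).round(2),st())
s=cap('scene');t=cap('top')
a=cv2.resize(t['image'][190:260,180:260],None,fx=5,fy=5,interpolation=cv2.INTER_CUBIC)
b=cv2.resize(s['image'][165:235,385:465],None,fx=5,fy=5,interpolation=cv2.INTER_CUBIC)
cv2.imwrite('pics/c3.png',np.hstack([a,b])[:,:,::-1])
```

```text
[ 0.09 -0.19 -3.87] (array([-0.1,  0.2, -3.9]), array([-0.21,  0.17,  0.01]), 20.7, array([0.498 , 0.0825, 0.1139]), 0.45)
```

View pics/c3.png

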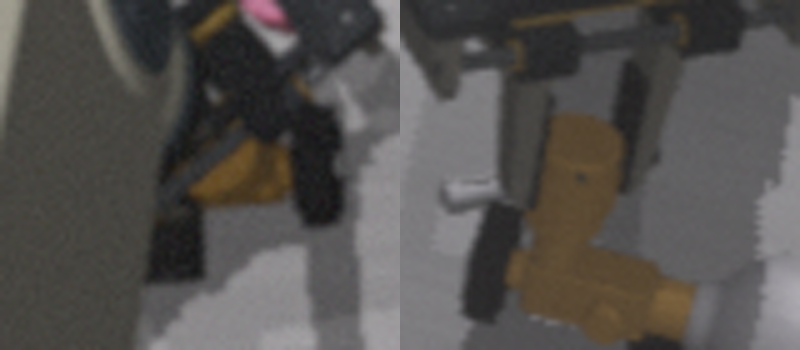

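c3 shows the cap between the pads, with its top centre at scene (422,193). That is about 3 px up, which matches roughly 8 mm of rise, so the cap is coming off. I'll keep lifting under guard.

Run:
```python
from touch import *
c=np.array([.498,.0825])
hit=env.move_straight([*c,.150],None,feed=.02,force_limit=6); print(hit,st())
if not hit:
    env.move_straight([*c,.19],None,feed=.08); env.sleep(.3); print(st())
    s=cap('scene'); crop(s,350,110,160,140,4,'c4.png')
```

```text
False (array([ 0.3, -0.3, -1.1]), array([-0.09,  0.14,  0.02]), 22.8, array([0.4979, 0.0825, 0.1499]), 0.454)
(array([ 0.5, -0.8, -2.2]), array([-0.08,  0.15, -0.01]), 23.7, array([0.4978, 0.0825, 0.1896]), 0.453)
```

View pics/c4.png

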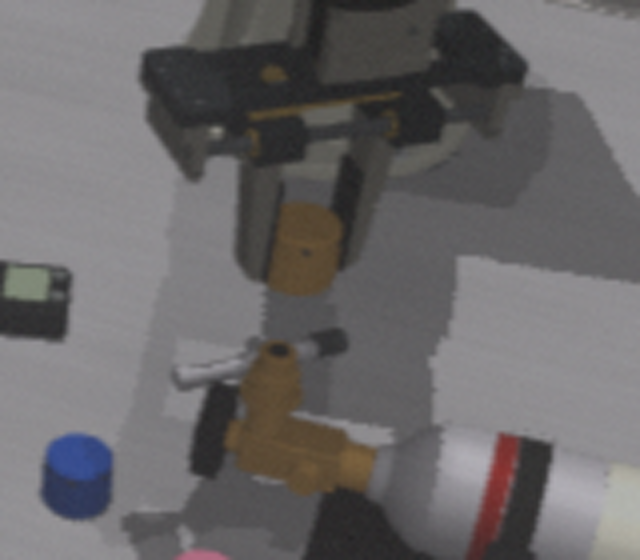

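c4 shows the cap held fairly upright in the pads at crop (305,250), with the outlet at (278,350) bare. Now I'll carry it to the dish and lower it under guard.

Run:
```python
from touch import *
g=[.523,-.269]
env.movep([*g,.19],[180,0,93.3]); print(st())
env.move_straight([*g,.04],[180,0,93.3],feed=.08); env.sleep(.3); print(st())
hit=env.move_straight([*g,.004],None,feed=.008,force_limit=4); print(hit,st()); env.sleep(.2);print(st())
t=cap('top');s=cap('scene')
a=cv2.resize(t['image'][165:265,330:430],None,fx=4,fy=4,interpolation=cv2.INTER_CUBIC)
b=cv2.resize(s['image'][140:240,235:335],None,fx=4,fy=4,interpolation=cv2.INTER_CUBIC)
cv2.imwrite('pics/c5.png',np.hstack([a,b])[:,:,::-1])
```

```text
(array([ 0.9, -1. , -1.9]), array([-0.06,  0.05,  0.01]), 25.2, array([ 0.5231, -0.2684,  0.1899]), 0.45)
(array([-0.8,  0.1, -3.4]), array([-0.03,  0.04, -0.04]), 27.5, array([ 0.5231, -0.269 ,  0.0401]), 0.448)
True (array([-0.8,  0.2,  5.4]), array([0.02, 0.08, 0.  ]), 30.9, array([ 0.523 , -0.269 ,  0.0091]), 0.453)
(array([-0.5, -0.1,  4.8]), array([-0.02,  0.12, -0.01]), 31.1, array([ 0.523 , -0.269 ,  0.0091]), 0.454)
```

View pics/c5.png

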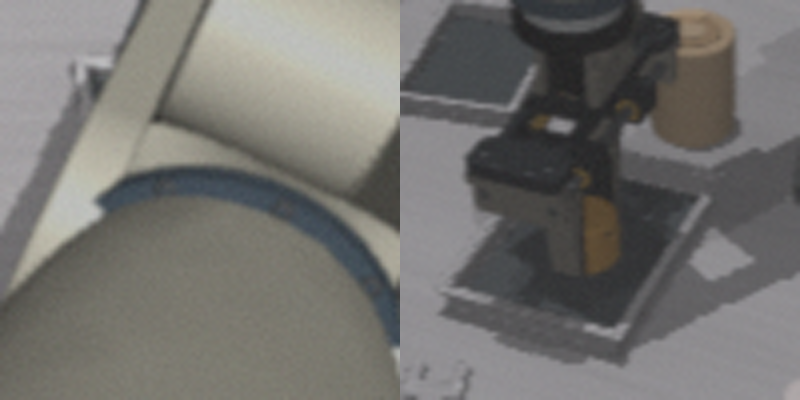

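c5 shows the cap standing in the dish at scene crop (600,235). Floor contact came at TCP z = 9.1 mm, against 9 mm predicted. I'll release it and retreat.

Run:
```python
from touch import *
g=[.523,-.269]
env.grip(.65); print(st())
print(env.move_straight([*g,.07],None,feed=.03,force_limit=6),st())
env.move_straight([*g,.2],None,feed=.1)
env.movep([.45,.15,.3],[180,0,93.3]); env.sleep(.3); print(st())
t=cap('top');s=cap('scene')
a=cv2.resize(t['image'][160:260,330:430],None,fx=4,fy=4,interpolation=cv2.INTER_CUBIC)
b=cv2.resize(s['image'][140:240,235:335],None,fx=4,fy=4,interpolation=cv2.INTER_CUBIC)
cv2.imwrite('pics/c6.png',np.hstack([a,b])[:,:,::-1])
```

```text
(array([-0.1,  0.4, -0.1]), array([-0.08,  0.02, -0.04]), 31.6, array([ 0.5222, -0.2686,  0.0081]), 0.649)
False (array([ 0.5, -0.8,  0. ]), array([-0.1 ,  0.08, -0.01]), 33.8, array([ 0.5229, -0.269 ,  0.0699]), 0.651)
(array([ 1. ,  0.2, -0.1]), array([-0.08,  0.07, -0.03]), 37.2, array([0.4502, 0.1496, 0.2998]), 0.65)
```

View pics/c6.png

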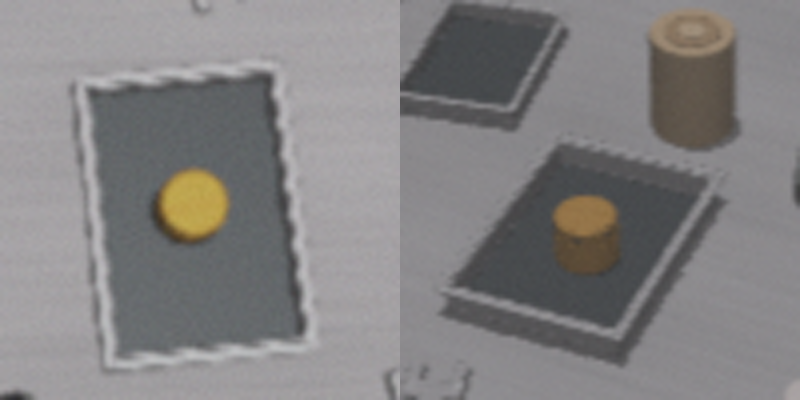

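c6 shows the cap upright near the dish centre, at top crop (194,204) and scene crop (586,235), with the gripper well clear. I'll hand the job in.

```bash
python3 -c "
from station import env
env.close_job()"
```

```text
the job is handed in; nothing more can be done
```

The cap is off the outlet and standing open end down near the centre of the larger steel dish. I handed the job in at about 37 s; no verdict came back.

- **Centring:** I located the cap by camera and refined its position by touch. The second touch on one axis missed its force threshold, so I inferred that centre from the gap width. The side force after gripping was under 2 N.
- **Unscrewing:** I turned it clockwise about 225° in all, following its climb. The turning torque (0.02–0.05 N m) read below the quoted 0.1 N m drag. It was too noisy to show clearly when the thread let go, so I confirmed that with a slow guarded pull. That pull rose 6 mm without reaching its 7 N limit.
- **Lifting and placing:** The lift force read 4 to 5 N at first and then about 2 N, which fits the cap's weight. The cap touched the dish floor at the expected height, and the force on the tool never read above about 5.5 N.
- **Final check:** The last pictures show the cap upright in the dish, with the gripper well clear. I didn't measure the bystanders again, but the arm stayed well clear of them and no unexpected force showed.

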